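# Stack and square a flow cell in its assembly jig

## Robot

A 6-joint arm with a two-finger parallel gripper is mounted at the origin on a cart in front of the work surface, level with it; the furniture and walls round the work are solid. World frame = base frame: x ahead of the robot, y to its left, z up, the work surface at z = 0. Lengths are in mm, angles in rad, forces in N, time in s.
With the tool pointing down it reaches from about 350 to 975 mm from the base axis. Payload 4.9 kg.
Tool frame: the origin (TCP) lies at the very end of the fingers, on their centre line; the grasp point (between the pads) lies 19 mm behind it; z points along the fingers, y is the line along which they close (so a half turn about z gives the same grasp; the last joint's range is limited). The gripper opens to 85 mm and grips with 20 to 120 N. Pads are 22 mm wide; open, the fingers measure 114 mm over their backs; the gripper's body (76 mm by 85 mm) begins 54 mm behind the grasp point. The pads swing forward as they close: fully open they stand 13 mm farther back than shut.
Start: joints at [-1.272, 0.053, 1.613, -0, 1.476, -0.119], TCP at [253.587, -571.222, 199.304] pointing down, gripper open.
Joint ranges: [-3.01, 3.01], [-1.01, 2.22], [0.06, 2.58], [-1.02, 4.17], [0.09, 2.62], [-3.14, 3.14]. Speed limits (rad/s): [2.57, 2.57, 3.14, 3.14, 3.14, 3.14].

## Interface

Orientations are given as a rotation vector (axis times angle).
In Python, from bench import arm gives the robot as it stands.
- The arm moves only by the tool creep_tool, called after ">>>" as a command line: name --argument value ..., lists and objects as JSON in quotes. Schema: {"type":"object","properties":{"plan":{"type":"array","items":{"type":"array","prefixItems":[{"type":"array","items":{"type":"number"},"minItems":3,"maxItems":3},{"type":"number"},{"type":"number"}],"minItems":3,"maxItems":3},"minItems":1,"maxItems":12},"squeeze":{"type":"number"},"only":{"type":"string"},"quiet":{"type":"boolean"},"lines":{"type":"string"}},"required":["plan"],"additionalProperties":false}. plan is a list of rows, 1 to 12 of them, each written [[dx, dy, dz], turn, opening]: dx, dy, dz in mm, then a turn about the tool's z in rad, then the opening from 0.0 (shut) to 1.0 (fully open); each row shifts and turns the commanded pose from where the row before left it, along the tool's axes as they then stand; what a row does not reach is not made up. A row lasts 1/12 s, in which the tool goes at most 41.7 mm and 0.125 rad, less where a joint would pass 70% of its speed; a pose out of reach is approached as far as the arm can. The fingers move at their own pace and stop on an object; squeeze is the grip in N (left out, the last holds). Time passes only in rows, so rows that do not move let the fingers close. The tool returns the time, the measured TCP pose, the force, the opening and the grip force at its end. only (a regular expression) keeps the lines of the reply that match it, lines (a string "A,B") keeps lines A to B, and quiet returns only ok. Input that does not fit is refused with a message, and nothing moves.
- arm.state(): the state, without advancing time (a new reading comes with each control period).
- arm.grab_frame(name): name is "scene" or "top" or "wrist"; returns a dict with "frame" (400x640x3 uint8, red, green, blue), "vertical_fov" (degrees; the focal length in pixels is half the picture's height over the tangent of half this angle, whatever the lens; pixels are square), "cx", "cy" (the principal point, pixels), "D" ([k1, k2, p1, p2, k3] as OpenCV has them; the pictures are not rectified), "xyz" and "orientation" of the camera in the world. Camera axes: x right, y up, looking along -z (the intrinsics and any distortion apply to the point x, -y, -z); pixel columns grow to the right and rows downward; lengths in mm; the calibration is good to about 2 mm. A picture is of the moment at which its call begins. There is no depth.
- arm.close_job(): hands the job in; it is judged then, once.
The state is a dict: "clock": time; "q": joint angles; "dq": joint speeds; "joint_torque": joint torques, N m; "ee_pos": TCP position; "ee_rot": TCP orientation; "ft_force": force on the tool from outside, world axes, zero at the start; "torque": the same for the moment, N m; "opening": opening from 0.0 (shut) to 1.0 (fully open); "finger_force": force on a finger pad.
Only numpy, scipy, OpenCV 4.12 (cv2) and the standard library are available. Lean on these libraries where they do the work, as an engineer would, in place of code of your own. Each camera call takes 0.05 s, during which the arm holds its last target. There are 200 camera calls.

## Task

Build up the flow cell in the assembly jig: lay the graphite flow plate on the bare aluminium end plate that already lies loosely in the jig, and the end plate with the two port stubs on top of that, all with their long sides along the jig; lay the plates down, do not drop them. Square the whole stack so that all three plates sit flush against both fences, and only then tip the weighted hold-down arm over so that its pad rests on the stack and nothing can slip. Leave the other things on the bench where they are.

Things in the scene. Friction and masses are not known exactly. Their poses are not given: they have to be found in the camera images.
- jig: Assembly jig, fixed: dark grey base 235 x 160 mm, 12 mm thick, reaching x -93 to +142, y -55 to +105 mm from the origin, which lies on the table under the centre of a squared stack. x: along the stack's long side to the end fence (away from robot), y: to the open side, z up. Sides -x and +y are open. A dark clevis behind the end fence (x 79 to 113 mm, 92 mm high) bears the hold-down arm.
- nest (a point): Point on the jig's base (z = 12 mm) at the centre of a properly squared stack; axes as the jig's. Around it stand two steel fences 12 mm thick, tops at z = 44 mm: the end fence, inner face at nest x = +60 mm, from y -22 to +52 mm; the side fence, inner face at nest y = -30 mm, from x -55 to +45 mm.
- corner (a point): Point on the jig's base where the fences' inner faces would meet, at nest x = +60, y = -30 mm; axes as the jig's. The fences leave a gap there, so plate corners do not catch. Jig and plates have smooth machined faces that slide on one another (friction about 0.3).
- base_plate: Bare aluminium end plate with six small bolt holes, 120 (x) x 60 (y) x 12 (z) mm, 0.22 kg, lying loosely and slightly askew on the jig's base plate, 5 to 25 mm clear of both fences. Origin: centre of its underside; x along its long side.
- flow_plate: Dark graphite flow plate with parallel grooves in its upper face and six bolt holes, 120 (x) x 60 (y) x 12 (z) mm, about 0.15 kg, lying flat on the table, grooves up. Origin: centre of its underside; x along its long side. Either way round will do.
- top_plate: Aluminium end plate with two round steel port stubs (13 mm diameter, 10 mm tall) on its upper face at (31, 16.5) and (-31, -16.5) mm, six bolt holes, 120 (x) x 60 (y) x 12 (z) mm, about 0.24 kg, lying flat on the table, stubs up. Origin: centre of its underside; x along its long side. Either way round will do.
- hold_down (a joint): Angle of the weighted steel hold-down arm; hinge along jig y, pivot at jig x 96, y 0, z 78 mm. 1.8 to 1.95: tipped back beyond upright, resting on its stop; 1.57: upright; 0: level, pad on a three-plate stack (z = 48 mm). Bar 13 mm wide, 12 mm thick, 0.36 kg. The hinge is damped: brought forward to 1.3 or less it sinks onto the stack by itself within 4 s; a push of a few newtons moves it.
- grip_bar (a point): Middle of the round grip bar (20 mm thick, 52 mm long, along jig y) across the end of the hold-down arm, 130 mm from the pivot; about 205 mm above the table when the arm is tipped back.
- pad (a point): Underside of the hold-down arm's rubber pad (19 mm diameter), 96 mm along the arm from the pivot and 30 mm below the bar.
- reagent_bottle: Bystander, loose: white square bottle with a blue screw cap, 72 x 82 x 164 mm. Leave it alone. Origin: centre of its underside.
- beaker: Bystander, loose: empty-looking glass beaker, 72 x 81 x 85 mm. Leave it alone. Origin: centre of its underside.
- tape_roll: Bystander, loose: flat roll of cream tape, 82 mm across, 18 mm high. Leave it alone. Origin: centre of its underside.
- tweezers: Bystander, loose: steel tweezers, 125 mm long, lying flat. Leave it alone. Origin: centre of its underside.
- carton: Bystander, loose: small white carton, 50 x 52 x 85 mm. Leave it alone. Origin: centre of its underside.
- label_roll: Bystander, loose: white roll of paper labels lying flat, 90 mm across, 48 mm high. Leave it alone. Origin: centre of its underside.

How it is judged (in metres and radians):
On the way:
1. all three plates are stacked in order and squared against both fences while the hold-down arm is still up (above 0.9 rad) (x of base_plate in the frame of nest between -0.003 and 0.003 m and y of base_plate in the frame of nest between -0.003 and 0.003 m and z of base_plate in the frame of nest between -0.003 and 0.003 m and angle between the x axis of each of base_plate, flow_plate, top_plate and the x axis of jig, either way round below 0.03 rad and angle between each of base_plate, flow_plate, top_plate's own z axis and vertical below 0.04 rad and contact force between each of base_plate, flow_plate, top_plate and the fingers below 0.05 N and x of flow_plate in the frame of nest between -0.003 and 0.003 m and y of flow_plate in the frame of nest between -0.003 and 0.003 m and z of flow_plate in the frame of nest between 0.009 and 0.015 m and x of top_plate in the frame of nest between -0.003 and 0.003 m and y of top_plate in the frame of nest between -0.003 and 0.003 m and z of top_plate in the frame of nest between 0.021 and 0.027 m and value of joint hold_down above 0.9 rad), for 0.2 s.
At the end, for the whole second after the job is handed in: Bare end plate, graphite plate and ported end plate lie in this order on the jig, each within 3 mm and 0.03 rad of flush against both fences, flat (0.04 rad), at rest and released, the hold-down pad pressing on the top plate with over 1 N (x of base_plate in the frame of nest between -0.003 and 0.003 m and y of base_plate in the frame of nest between -0.003 and 0.003 m and z of base_plate in the frame of nest between -0.003 and 0.003 m and angle between the x axis of each of base_plate, flow_plate, top_plate and the x axis of jig, either way round below 0.03 rad and angle between each of base_plate, flow_plate, top_plate's own z axis and vertical below 0.04 rad and linear speed of each of base_plate, flow_plate, top_plate below 0.01 m/s and contact force between each of base_plate, flow_plate, top_plate and the fingers below 0.05 N and x of flow_plate in the frame of nest between -0.003 and 0.003 m and y of flow_plate in the frame of nest between -0.003 and 0.003 m and z of flow_plate in the frame of nest between 0.009 and 0.015 m and x of top_plate in the frame of nest between -0.003 and 0.003 m and y of top_plate in the frame of nest between -0.003 and 0.003 m and z of top_plate in the frame of nest between 0.021 and 0.027 m and contact force between hold_down and top_plate above 1 N); the robot touches nothing.
It fails at once if the graphite plate is dropped: it falls freely faster than 0.45 m/s (about 10 mm of fall) (contact force between flow_plate and the arm below 0.02 N and contact force between flow_plate and the fingers below 0.02 N and linear speed of flow_plate above 0.45 m/s).
It fails at once if the end plate with ports is dropped: it falls freely faster than 0.45 m/s (about 10 mm of fall) (contact force between top_plate and the arm below 0.02 N and contact force between top_plate and the fingers below 0.02 N and linear speed of top_plate above 0.45 m/s).
It fails at once if a bystander (bottle, beaker, label roll, tape roll, tweezers, carton) is shifted by more than 30 mm (distance of any of reagent_bottle, beaker, tape_roll, tweezers, carton, label_roll from where it was at the start of the episode above 0.03 m).
It also fails if it takes over 72 s, if anything falls off the work surface, if the arm or the gripper's body presses on something with over 40 N, if the wrist force passes 120 N, or if a joint passes its speed limit or range.

## Working session

There is one attempt and no reset: what is moved stays moved. The work goes in short steps, Python scripts to look and compute and a tool call to move; the robot and the scene stay as the last step left them, time stands still between calls to the robot, and variables do not carry over. Pictures are saved under pics/ and viewed, at most 10 in all, crops included, and the job is handed in when it is done.

```bash
ls; mkdir -p pics
```

Create h.py:
```python
import numpy as np, cv2
from scipy.spatial.transform import Rotation as R
from bench import arm
def K(f):
    h=f["frame"].shape[0]; fl=h/2/np.tan(np.radians(f["vertical_fov"])/2)
    return np.array([[fl,0,f["cx"]],[0,fl,f["cy"]],[0,0,1]])
def Rm(f): 
    o=np.array(f["orientation"],float)
    return R.from_rotvec(o).as_matrix() if o.shape==(3,) else o
def ray(f,px,z):
    p=cv2.undistortPoints(np.array(px,float).reshape(-1,1,2),K(f),np.array(f["D"],float))[:,0]
    d=np.c_[p[:,0],-p[:,1],-np.ones(len(p))]@Rm(f).T
    c=np.array(f["xyz"],float); return c+d*((z-c[2])/d[:,2])[:,None]
def proj(f,P):
    q=(np.array(P,float).reshape(-1,3)-np.array(f["xyz"]))@Rm(f)
    q=q*[1,-1,-1]; return cv2.projectPoints(q,np.zeros(3),np.zeros(3),K(f),np.array(f["D"],float))[0][:,0]
```

Run:
```python
from h import *
for n in("scene","top"):
    f=arm.grab_frame(n); cv2.imwrite(f"pics/{n}0.png",f["frame"][:,:,::-1]); np.save(n+"0.npy",f,allow_pickle=True)
    print(n,f["xyz"],f["orientation"],f["vertical_fov"],f["D"])
print(arm.state())
```

```text
bench.py
pics
scene [  58.98412094 1039.92781606  962.45593415] [ 0.2512458  -1.19358147 -2.42958259] 44.01544786978275 [-0.030159  0.        0.        0.        0.      ]
top [ 305.0092449    -4.3645684  1276.01622711] [ 0.1665305  -0.16523189 -1.51706901] 56.60411396482959 [-0.087064  0.        0.        0.        0.      ]
{'clock': 0.1, 'q': array([-1.27203625e+00,  5.32918319e-02,  1.61416269e+00, -1.16783325e-05,
        1.47600683e+00, -1.18991938e-01]), 'dq': array([-0.00051657, -0.00053343, -0.00546828, -0.00024436, -0.00183704,
       -0.00068901]), 'joint_torque': array([ 3.46714996e-04, -3.94903851e+01, -3.71363962e+01, -1.48491704e-04,
        3.89182416e-03,  1.84332106e-05]), 'ee_pos': array([ 253.38234064, -570.64714571,  198.1818211 ]), 'ee_rot': array([-3.07148884e+00, -6.51058124e-01,  2.81505051e-04]), 'ft_force': array([-0.30825322, -0.12126497,  0.49332715]), 'torque': array([0.04794876, 0.00185089, 0.02327328]), 'finger_force': 0.0, 'opening': 1.000376365357452}
```

View pics/top0.png

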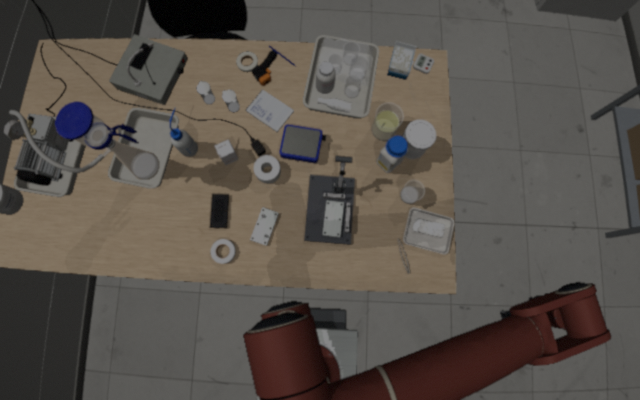

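View pics/scene0.png

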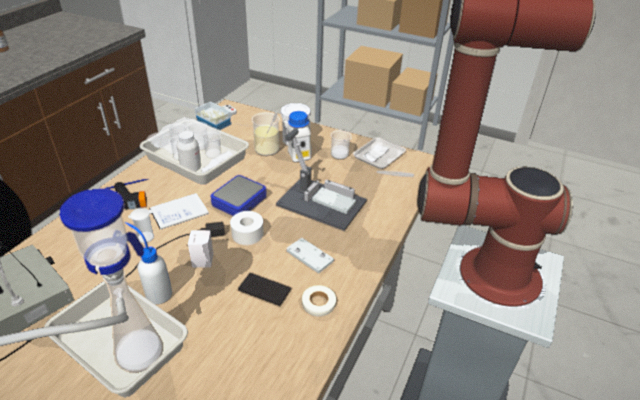

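The top view shows the flow plate at (220,210), ported plate at (264,226), jig around (330,210) with the base plate at (336,218), tape roll at (223,251), and the hold-down arm tipped back, its grip bar at (343,160).

Run:
```python
from h import *
f=np.load("top0.npy",allow_pickle=True).item(); im=f["frame"]
hsv=cv2.cvtColor(im,cv2.COLOR_RGB2HSV); H,S,V=cv2.split(hsv)
def rects(mask,z,roi,name):
    m=np.zeros_like(mask); x0,y0,x1,y1=roi; m[y0:y1,x0:x1]=mask[y0:y1,x0:x1]
    m=m.astype(np.uint8)*255
    cs,_=cv2.findContours(m,cv2.RETR_EXTERNAL,cv2.CHAIN_APPROX_NONE)
    c=max(cs,key=cv2.contourArea); P=ray(f,c[:,0].astype(float),z)[:,:2].astype(np.float32)
    (cx,cy),(w,h),a=cv2.minAreaRect(P); print(name,cv2.contourArea(c),"c",cx,cy,"wh",w,h,"ang",a)
rects(V<60,12,(205,185,236,236),"flow")
rects((S<60)&(V>110),12,(245,200,285,250),"top")
rects((S<70)&(V<90),12,(300,170,362,250),"jig")
rects((S<60)&(V>130),24,(318,195,350,245),"base")
print(ray(f,[(223,251),(343,160),(220,210),(264,226)],12))
cv2.imwrite("pics/crop0.png",cv2.resize(im[140:270,195:365,::-1],None,fx=4.5,fy=4.5,interpolation=cv2.INTER_CUBIC))
```

```text
flow 527.5 c 527.5970458984375 331.69696044921875 wh 117.21319580078125 60.248836517333984 ang 2.171823501586914
top 576.5 c 482.2361145019531 174.956298828125 wh 63.790103912353516 128.48768615722656 ang 74.50835418701172
jig 3124.5 c 563.808837890625 -53.75703430175781 wh 169.52490234375 263.7685852050781 ang 88.04298400878906
base 183.0 c 541.2649536132812 -64.27952575683594 wh 55.15589141845703 55.248321533203125 ang 10.923346519470215
[[388.08492935 305.59995173  12.        ]
 [731.39415785 -91.86471572  12.        ]
 [529.07470201 329.71121335  12.        ]
 [480.74232523 172.01143147  12.        ]]
```

View pics/crop0.png

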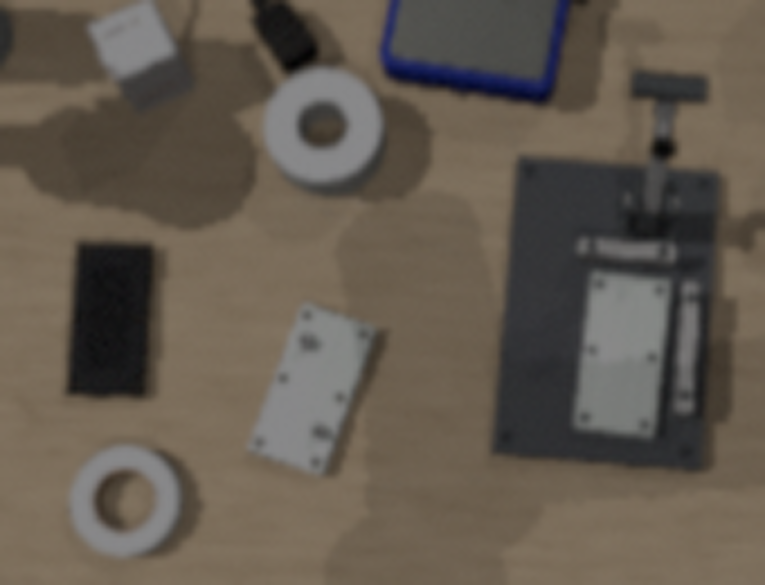

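The crop shows the jig corners, base plate about 10 mm clear of both fences, both table plates and the stubs clearly; the bar grip is at crop (670,88).

Add to h.py:
```python
def pose(s=None):
    s=s or arm.state(); M=R.from_rotvec(s["ee_rot"]).as_matrix()
    return np.array(s["ee_pos"]),M,np.arctan2(M[1,0],M[0,0])
def go(xyz,yaw):
    """print turn about tool z, then the shift in tool axes after that turn"""
    p,M,y=pose(); d=(y-yaw+np.pi)%(2*np.pi)-np.pi     # tool z is down: +turn lowers the yaw
    M2=M@R.from_rotvec([0,0,d]).as_matrix()
    print("turn %.3f shift"%d,(M2.T@(np.array(xyz)-p)).round(1), "yaw now %.3f pos"%y,p.round(1))
def fit(model,meas):
    """2D rigid fit: returns origin, angle, residuals"""
    A=np.array(model,float);B=np.array(meas,float);a=A.mean(0);b=B.mean(0)
    U,_,Vt=np.linalg.svd((A-a).T@(B-b)); D=np.diag([1,np.linalg.det(Vt.T@U.T)]); Q=Vt.T@D@U.T
    t=b-Q@a; return t,np.arctan2(Q[1,0],Q[0,0]),(A@Q.T+t-B)
```

Run:
```python
from h import *
f=np.load("top0.npy",allow_pickle=True).item()
def cr(p,z): return ray(f,np.array(p,float)/4.5+[195,140]-0.4,z)[:,:2]
t,a,r=fit([(142,105),(142,-55),(-93,-55),(-93,105)],cr([(520,157),(718,175),(705,468),(492,452)],12)); print("jig",t,a,r.round(1))
m=[(60,30),(60,-30),(-60,-30),(-60,30)]
for n,p,z in(("base",[(591,271),(668,281),(655,438),(574,430)],24),("flow",[(79,243),(153,244),(147,396),(67,393)],12),("top",[(307,304),(381,328),(325,474),(248,450)],12)):
    q,b,r=fit(m,cr(p,z)); print(n,q,b,r.round(1).tolist())
go((480,250,360),0)
```

```text
jig [527.3471795  -76.07881135] -0.03203410067530385 [[ 0.7  1.7]
 [ 2.7 -2.3]
 [-2.   1.1]
 [-1.4 -0.5]]
base [516.80278651 -62.67827758] -0.05866380428325771 [[-1.8, 0.2], [-0.4, -0.4], [0.9, 0.7], [1.3, -0.5]]
flow [527.78970913 331.85473866] 0.037269975227131505 [[0.5, 0.6], [0.8, -1.0], [0.1, 1.3], [-1.3, -0.9]]
top [481.17507101 169.68915544] -0.29334592084007366 [[0.9, 0.0], [-0.4, 1.0], [-1.3, 0.7], [0.8, -1.7]]
turn 0.418 shift [ 226.5 -820.9 -160.5] yaw now 0.418 pos [ 253.4 -570.6  198.2]
```

>>> creep_tool --plan '[[[0, 0, -40], 0.1045, 1], [[0, 0, -40], 0.1045, 1], [[0, 0, -40], 0.1045, 1], [[0, 0, -40], 0.1045, 1], [[10, -37.5, 0], 0, 1], [[10, -37.5, 0], 0, 1], [[10, -37.5, 0], 0, 1], [[10, -37.5, 0], 0, 1], [[10, -37.5, 0], 0, 1], [[10, -37.5, 0], 0, 1], [[10, -37.5, 0], 0, 1], [[10, -37.5, 0], 0, 1]]'

```text
clock: 1.1
ee_pos: [333.5, -269.3, 358.7]
ee_rot: [-3.141, 0.001, 0.0]
ft_force: [0.5, 0.3, 0.7]
opening: 1.001
finger_force: 0.0
```

>>> creep_tool --plan '[[[10, -37.5, 0], 0, 1], [[10, -37.5, 0], 0, 1], [[10, -37.5, 0], 0, 1], [[10, -37.5, 0], 0, 1], [[10, -37.5, 0], 0, 1], [[0, 0, 0], 0, 1], [[0, 0, 0], 0, 1], [[0, 0, 0], 0, 1]]'

```text
clock: 1.77
ee_pos: [383.6, -83.8, 358.9]
ee_rot: [3.141, 0.001, -0.001]
ft_force: [-0.5, -0.7, -0.2]
opening: 1.005
finger_force: 0.0
```

Run:
```python
from h import *
f=arm.grab_frame("wrist"); cv2.imwrite("pics/w1.png",f["frame"][:,:,::-1]); np.save("w1.npy",f,allow_pickle=True)
print(f["xyz"],Rm(f).round(2),f["vertical_fov"],f["D"]); print(proj(f,[(527,-76,12),(481,170,12),(528,332,12)]))
print(pose(),arm.state()["clock"])
```

```text
[450.99481448 -83.36266922 534.32019851] [[-0.    0.96  0.26]
 [-1.   -0.   -0.  ]
 [-0.   -0.26  0.96]] 66.75514565483172 [-0.01629603  0.          0.          0.          0.        ]
[[315.71433559  66.53421213]
 [166.19965534  97.30675341]
 [ 63.53278644  67.71929199]]
(array([383.4470655 , -84.48110551, 358.94288499]), array([[ 9.99998784e-01, -1.35237165e-03, -7.77139681e-04],
       [-1.35248885e-03, -9.99999074e-01, -1.50301950e-04],
       [-7.76935698e-04,  1.51352840e-04, -9.99999687e-01]]), np.float64(-0.0013524896702843728)) 1.8167
```

>>> creep_tool --plan '[[[36, -5, -13], 0, 1], [[36, 0, -13], 0, 1], [[36, 0, 0], 0, 1], [[36, 0, 26], 0, 1], [[36, 0, 30], 0, 1], [[0, 0, 35], 0, 1], [[0, 0, 0], 0, 1], [[0, 0, 0], 0, 1]]'

```text
clock: 2.48
ee_pos: [555.8, -80.2, 296.0]
ee_rot: [-3.14, 0.005, 0.011]
ft_force: [-0.4, 0.0, 2.1]
opening: 1.001
finger_force: 0.0
```

Run:
```python
from h import *
f=arm.grab_frame("wrist"); cv2.imwrite("pics/w2.png",f["frame"][:,:,::-1]); np.save("w2.npy",f,allow_pickle=True)
c,s=np.cos(-.032),np.sin(-.032)
print(f["xyz"],pose()[0]); P=[(527.3+c*x-s*y,-76.1+s*x+c*y,12) for x,y in[(142,105),(142,-55),(-93,-55),(-93,105)]]
print(proj(f,P).round(1).tolist())
```

```text
[624.3639057  -80.38265247 470.95279655] [557.02819912 -80.34686668 299.81071232]
[[247.1, 78.9], [359.7, 82.1], [350.8, 235.9], [252.4, 233.3]]
```

View pics/w2.png

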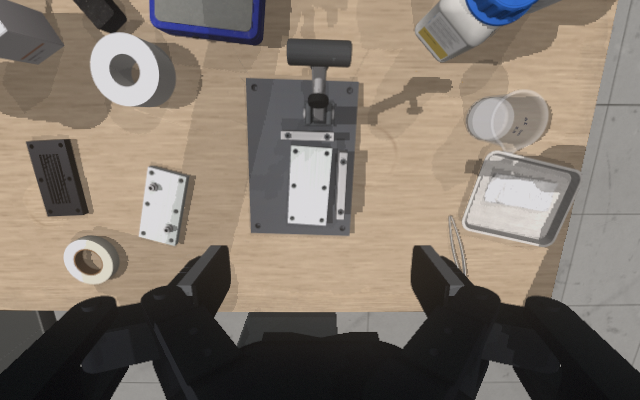

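The wrist view shows the jig (corners at 247,79 / 359,82 / 350,235 / 250,234), agreeing within 2 px with the top view; the flow plate at (57,178), ported plate (163,205), base plate (310,186).

Run:
```python
from h import *
f=np.load("w2.npy",allow_pickle=True).item(); im=f["frame"]
H,S,V=cv2.split(cv2.cvtColor(im,cv2.COLOR_RGB2HSV))
def rect(mask,z,roi,n):
    m=np.zeros_like(V);x0,y0,x1,y1=roi;m[y0:y1,x0:x1]=(mask[y0:y1,x0:x1]*255)
    m=cv2.morphologyEx(m,cv2.MORPH_CLOSE,np.ones((5,5)))
    c=max(cv2.findContours(m,0,cv2.CHAIN_APPROX_NONE)[0],key=cv2.contourArea)[:,0]
    P=ray(f,c,z)[:,:2].astype(np.float32);r=cv2.minAreaRect(P);print(n,np.round(r[0],1),np.round(r[1],1),round(r[2],2),cv2.contourArea(c))
rect(V<75,12,(20,130,95,225),"flow")
rect((S<40)&(V>130),12,(130,155,195,255),"top")
rect((S<40)&(V>130),24,(284,146,335,230),"base")
rect((V<110)&(S<60),12,(235,70,370,245),"jig")
t,a,r=fit([(142,105),(142,-55),(-93,-55),(-93,105)],ray(f,[(247,79),(359,82),(350.5,235.5),(250,234)],12)[:,:2]);print("jig",t,a,r.round(1).tolist())
# fences tops z=44: end fence inner edge, side fence inner edge
print("endf",ray(f,[(281,139.5),(333,141)],44)[:,:2],"sidef",ray(f,[(339,153),(336,219)],44)[:,:2])
m=[(60,30),(60,-30),(-60,-30),(-60,30)]
for n,p,z in(("flow",[(26,141),(71,139),(89,213),(47,217)],12),("top",[(149,166),(188,171),(179,245),(139,237)],12),("base",[(290,146),(331.5,149),(329,225),(287.5,223)],24)):
    q,b,r=fit(m,ray(f,p,z)[:,:2]); print(n,q,b,r.round(1).tolist())
```

```text
flow [529.9 331.3] [119.2  68.8] 2.34 3049.0
top [482.8 174.4] [ 61.2 121.9] 74.2 2641.5
base [517.9 -61.3] [ 61.1 121.6] 85.69 3045.5
jig [561. -50.] [160.3 247.7] 88.04 16120.0
jig [527.08214729 -74.66242836] -0.034352536269786335 [[0.2, 1.0], [-0.4, 0.0], [-1.1, 1.2], [1.3, -2.3]]
endf [[590.05387248 -24.82854302]
 [587.67393709 -96.92415715]] sidef [[ 571.037791   -105.4455014 ]
 [ 473.12781366 -102.17154698]]
flow [529.60968851 330.68031949] 0.03185090471230765 [[0.3, -4.8], [-0.0, 6.0], [-2.5, 5.1], [2.2, -6.2]]
top [484.51764126 170.40267143] -0.24787481370039732 [[1.3, 1.0], [-5.3, 2.2], [1.8, 1.5], [2.2, -4.7]]
base [517.31575579 -62.56633906] -0.049898255549934926 [[-0.3, -0.6], [1.3, 0.1], [-0.2, 2.8], [-0.8, -2.3]]
```

>>> creep_tool --plan '[[[0, -37, 0], -0.037, 1], [[-3, -37, 0], 0, 1], [[-3, -37, 5], 0, 1], [[-3, -37, 15], 0, 1], [[-3, -37, 15], 0, 1], [[-3, -37, 15], 0, 1], [[-3, -37, 15], 0, 1], [[-3, -37, 15], 0, 1], [[-3, -37, 15], 0, 1], [[0, -37, 15], 0, 1], [[0, -37, 15], 0, 1], [[0, 0, 15], 0, 1]]'

```text
clock: 3.53
ee_pos: [521.5, 332.8, 164.3]
ee_rot: [-3.135, -0.064, -0.012]
ft_force: [-0.4, -0.7, 0.6]
opening: 0.999
finger_force: 0.0
```

>>> creep_tool --plan '[[[0, 0, 20], 0, 1], [[0, 0, 20], 0, 1], [[0, 0, 10], 0, 1], [[0, 0, 0], 0, 1], [[0, 0, 0], 0, 1]]'

```text
clock: 3.95
ee_pos: [521.3, 327.0, 111.8]
ee_rot: [-3.14, -0.056, -0.005]
ft_force: [0.1, -1.0, 0.3]
opening: 1.003
finger_force: 0.0
```

Run:
```python
from h import *
f=arm.grab_frame("wrist"); np.save("w3.npy",f,allow_pickle=True); im=f["frame"]
V=im.max(2); C=proj(f,[(529,331.5,12)])[0]; print(C, proj(f,[(589,361,12),(469,301,12)]))
cv2.imwrite("pics/w3.png",im[:,:,::-1]); go((529,331.5,4),0.037)
```

```text
[316.49745831 182.75106105] [[284.96934604 114.56948975]
 [345.71489429 243.77701232]]
turn -0.001 shift [  7.   -3.8 108.4] yaw now 0.036 pos [521.7 327.3 112.3]
```

View pics/w3.png

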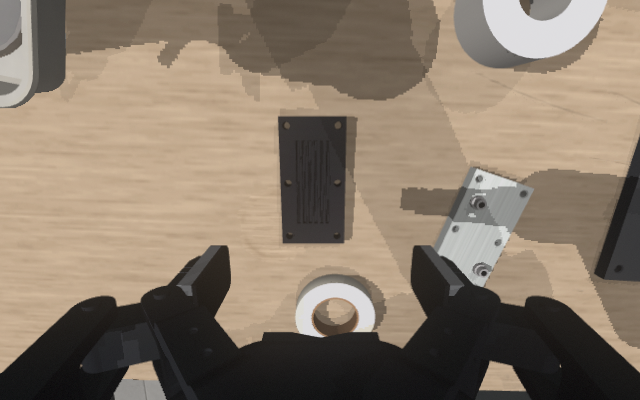

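Flow plate is centred at about (312,180), 4 px left of predicted: it lies ~3 mm further +y/+x; correcting.

>>> creep_tool --plan '[[[5, -4, 26], 0, 1], [[4, -3, 26], 0, 1], [[0, 0, 26], 0, 1], [[0, 0, 22], 0, 1], [[0, 0, 8], 0, 1], [[0, 0, 0], 0, 1], [[0, 0, 0], 0, 1]]' --squeeze 40

```text
clock: 4.58
ee_pos: [529.9, 334.8, 3.1]
ee_rot: [-3.14, -0.057, -0.003]
ft_force: [1.3, -0.2, 1.2]
opening: 1.003
finger_force: 0.0
```

>>> creep_tool --plan '[[[0, 0, 3], 0, 1], [[0, 0, 0], 0, 1]]'

```text
clock: 4.75
ee_pos: [530.1, 335.1, 0.4]
ee_rot: [-3.14, -0.058, -0.005]
ft_force: [-0.2, 0.2, 0.9]
opening: 1.004
finger_force: 0.0
```

>>> creep_tool --plan '[[[0, 0, 3], 0, 1], [[0, 0, 0], 0, 0.6], [[0, 0, 0], 0, 0.6], [[0, 0, 0], 0, 0.4], [[0, 0, 0], 0, 0.4], [[0, 0, 0], 0, 0.4], [[0, 0, 0], 0, 0.4]]' --squeeze 40

```text
clock: 5.33
ee_pos: [528.6, 334.4, -4.8]
ee_rot: [-3.141, -0.058, 0.0]
ft_force: [0.6, -0.3, 0.8]
opening: 0.397
finger_force: 0.0
```

Run:
```python
from h import *
f=arm.grab_frame("wrist"); cv2.imwrite("pics/w4.png",f["frame"][:,:,::-1])
```

```text
(no output)
```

View pics/w4.png

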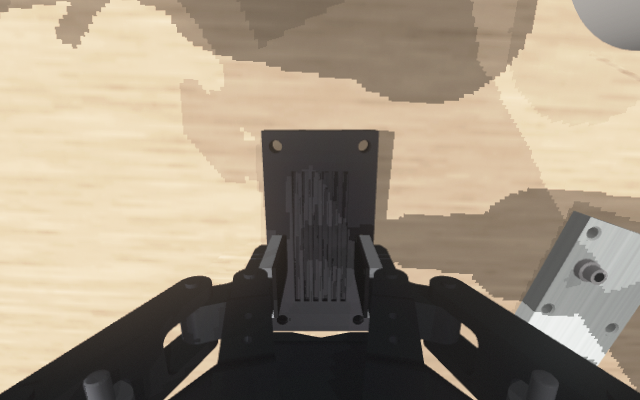

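The fingers (inner edges at columns ~281 and 360) are above the plate, not beside it: tips stand farther back than the TCP says. I'll open part-way and feel for the table.

>>> creep_tool --plan '[[[0, 0, 0], 0, 0.85], [[0, 0, 0], 0, 0.85], [[0, 0, 0], 0, 0.85], [[0, 0, 0], 0, 0.85], [[0, 0, 0], 0, 0.85], [[0, 0, 0], 0, 0.85]]'

```text
clock: 5.88
ee_pos: [528.7, 334.4, -4.7]
ee_rot: [-3.141, -0.058, -0.0]
ft_force: [-0.2, 0.5, 0.0]
opening: 0.846
finger_force: 0.0
```

>>> creep_tool --plan '[[[0, 0, 2], 0, 0.85], [[0, 0, 0], 0, 0.85], [[0, 0, 0], 0, 0.85]]'

```text
clock: 6.13
ee_pos: [528.4, 334.3, -7.0]
ee_rot: [3.141, 0.058, -0.001]
ft_force: [-0.3, -0.2, 0.2]
opening: 0.849
finger_force: 0.0
```

Run:
```python
from h import *
p,M,y=pose(); f=arm.grab_frame("wrist"); cv2.imwrite("pics/w5.png",f["frame"][:,:,::-1]);print(f["xyz"])
for g in(30,36,42):
  for z in(0,12,25):
    print(g,z,proj(f,[p+[0,g,z-p[2]],p+[0,-g,z-p[2]]]).round().tolist())
```

```text
[595.78918273 337.19416777 168.35908769]
30 0 [[271.0, 232.0], [372.0, 235.0]]
30 12 [[267.0, 240.0], [375.0, 243.0]]
30 25 [[263.0, 250.0], [379.0, 254.0]]
36 0 [[260.0, 231.0], [382.0, 235.0]]
36 12 [[256.0, 239.0], [386.0, 244.0]]
36 25 [[251.0, 249.0], [391.0, 254.0]]
42 0 [[250.0, 231.0], [392.0, 236.0]]
42 12 [[246.0, 239.0], [397.0, 244.0]]
42 25 [[240.0, 249.0], [403.0, 254.0]]
```

View pics/w5.png

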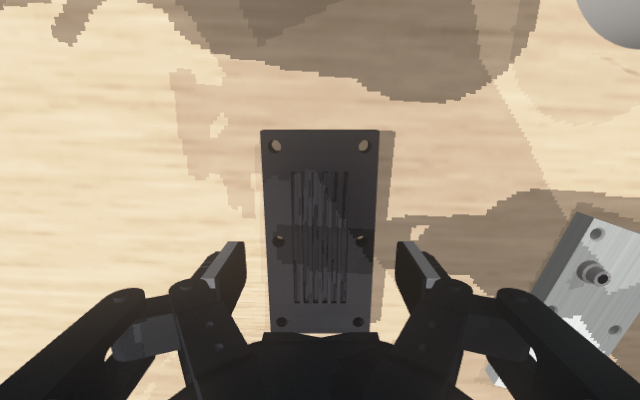

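Fingertips (inner corners at ~(245,242) and (397,243)) appear well above plate level and clear on both sides. I'll descend in steps and watch the force.

>>> creep_tool --plan '[[[0, 0, 3], 0, 0.85], [[0, 0, 0], 0, 0.85], [[0, 0, 0], 0, 0.85]]' --only "pos|ft"

```text
ee_pos: [528.4, 334.3, -10.1]
ft_force: [-0.0, 0.4, 0.7]
```

>>> creep_tool --plan '[[[0, 0, 3], 0, 0.85], [[0, 0, 0], 0, 0.85], [[0, 0, 0], 0, 0.85]]' --only "pos|ft"

```text
ee_pos: [528.4, 334.3, -13.1]
ft_force: [-0.0, -0.1, 0.3]
```

>>> creep_tool --plan '[[[0, 0, 3], 0, 0.85], [[0, 0, 0], 0, 0.85], [[0, 0, 0], 0, 0.85]]' --only "pos|ft"

```text
ee_pos: [528.4, 334.3, -16.0]
ft_force: [0.8, 0.4, 0.6]
```

>>> creep_tool --plan '[[[0, 0, 4], 0, 0.85], [[0, 0, 0], 0, 0.85]]' --only "pos|ft"

```text
ee_pos: [528.2, 334.2, -20.5]
ft_force: [-1.2, -0.1, -0.1]
```

>>> creep_tool --plan '[[[0, 0, 4], 0, 0.85], [[0, 0, 0], 0, 0.85]]' --only "pos|ft"

```text
ee_pos: [528.1, 334.1, -24.7]
ft_force: [-0.4, -0.1, -0.7]
```

>>> creep_tool --plan '[[[0, 0, 3], 0, 0.85], [[0, 0, 0], 0, 0.85]]' --only "pos|ft"

```text
ee_pos: [528.2, 334.2, -27.5]
ft_force: [0.0, 0.3, 0.7]
```

Run:
```python
from h import *
f=arm.grab_frame("scene"); p=proj(f,[(529,334,10)])[0].astype(int); print(p)
im=f["frame"][max(p[1]-70,0):p[1]+40,p[0]-70:p[0]+70,::-1]; cv2.imwrite("pics/s5.png",cv2.resize(im,None,fx=5,fy=5,interpolation=cv2.INTER_CUBIC))
```

```text
[263 287]
```

View pics/s5.png

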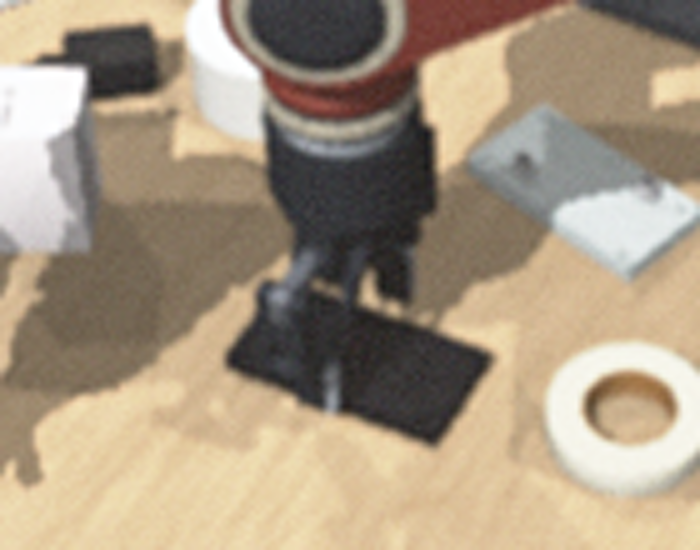

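The scene crop shows the near fingertip at (332,408), now just beside the plate and close to the table, even though TCP reads -27 mm. So the real tips sit ~30 mm behind the reported TCP at this opening. Feeling the last millimetres.

>>> creep_tool --plan '[[[0, 0, 2], 0, 0.85], [[0, 0, 0], 0, 0.85]]' --only "pos|ft"

```text
ee_pos: [528.5, 334.3, -29.0]
ft_force: [-0.1, 0.1, 0.1]
```

>>> creep_tool --plan '[[[0, 0, 2], 0, 0.85], [[0, 0, 0], 0, 0.85]]' --only "pos|ft"

```text
ee_pos: [528.4, 334.3, -31.1]
ft_force: [0.7, -0.1, 0.2]
```

>>> creep_tool --plan '[[[0, 0, 2], 0, 0.85], [[0, 0, 0], 0, 0.85]]' --only "pos|ft"

```text
ee_pos: [528.4, 334.3, -33.2]
ft_force: [0.2, -0.3, 0.1]
```

>>> creep_tool --plan '[[[0, 0, 0], 0, 0.6], [[0, 0, 0], 0, 0.6], [[0, 0, 0], 0, 0.6], [[0, 0, 0], 0, 0.6], [[0, 0, 0], 0, 0.6]]' --squeeze 40

```text
clock: 8.4
ee_pos: [528.8, 334.5, -32.6]
ee_rot: [-3.141, -0.058, -0.001]
ft_force: [0.5, 1.1, 0.0]
opening: 0.689
finger_force: 44.0
```

>>> creep_tool --plan '[[[0, 0, -3], 0, 0.6], [[0, 0, -4], 0, 0.6], [[0, 0, 0], 0, 0.6]]' --squeeze 50

```text
clock: 8.65
ee_pos: [528.9, 334.6, -25.1]
ee_rot: [-3.141, -0.058, -0.001]
ft_force: [0.1, -0.1, -0.5]
opening: 0.682
finger_force: 54.0
```

Run:
```python
from h import *
f=arm.grab_frame("wrist"); cv2.imwrite("pics/w6.png",f["frame"][:,:,::-1])
```

```text
(no output)
```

View pics/w6.png

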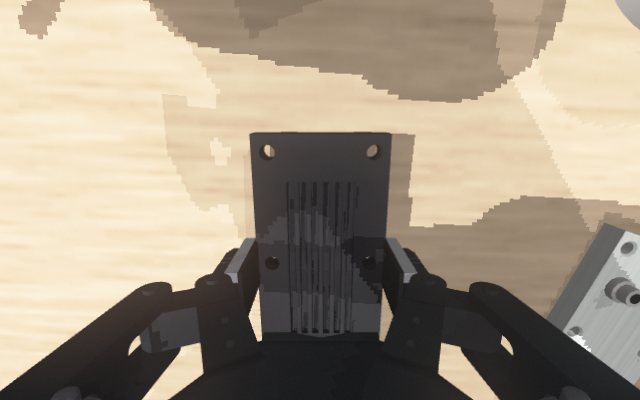

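The plate is gripped and lifted level, centred between the pads (mid holes at row 263), but I don't know how deep. I'll put it down, find the table by touch, and regrip.

>>> creep_tool --plan '[[[0, 0, 4], 0, 0.6], [[0, 0, 3], 0, 0.6], [[0, 0, 0], 0, 0.6], [[0, 0, 0], 0, 0.85], [[0, 0, 0], 0, 0.85], [[0, 0, 0], 0, 0.85]]' --squeeze 40 --only "pos|ft|op"

```text
ee_pos: [528.5, 334.3, -33.1]
ft_force: [0.2, -0.2, 0.2]
opening: 0.851
```

>>> creep_tool --plan '[[[0, 0, 3], 0, 0.85], [[0, 0, 0], 0, 0.85]]' --only "pos|ft"

```text
ee_pos: [528.1, 334.2, -36.6]
ft_force: [-0.2, -0.8, -0.7]
```

>>> creep_tool --plan '[[[0, 0, 2], 0, 0.85], [[0, 0, 0], 0, 0.85]]' --only "pos|ft"

```text
ee_pos: [528.3, 334.2, -38.4]
ft_force: [-1.3, 0.2, 0.4]
```

>>> creep_tool --plan '[[[0, 0, 2], 0, 0.85], [[0, 0, 0], 0, 0.85]]' --only "pos|ft"

```text
ee_pos: [528.4, 334.3, -40.2]
ft_force: [0.4, -0.2, 0.0]
```

>>> creep_tool --plan '[[[0, 0, 2], 0, 0.85], [[0, 0, 0], 0, 0.85]]' --only "pos|ft"

```text
ee_pos: [528.7, 334.5, -40.5]
ft_force: [-4.2, -1.8, 8.3]
```

>>> creep_tool --plan '[[[0, 0, 2], 0, 0.85], [[0, 0, 0], 0, 0.85]]' --only "pos|ft"

```text
ee_pos: [528.7, 334.5, -40.6]
ft_force: [-8.9, -5.7, 19.1]
```

>>> creep_tool --plan '[[[0, 0, -8], 0, 0.85], [[0, 0, 0], 0, 0.85], [[0, 0, 0], 0, 0.6], [[0, 0, 0], 0, 0.6], [[0, 0, 0], 0, 0.6], [[0, 0, 0], 0, 0.6], [[0, 0, 0], 0, 0.6]]' --squeeze 50

```text
clock: 10.62
ee_pos: [529.2, 334.7, -35.3]
ee_rot: [-3.141, -0.058, -0.001]
ft_force: [-0.4, 0.2, 5.3]
opening: 0.686
finger_force: 54.9
```

>>> creep_tool --plan '[[[0, 0, -4], 0, 0.6], [[0, 0, -10], 0, 0.6], [[0, 0, -15], 0, 0.6], [[0, 0, -25], 0, 0.6], [[0, 0, -25], 0, 0.6], [[0, 0, 0], 0, 0.6]]'

```text
clock: 11.12
ee_pos: [532.7, 336.5, 50.6]
ee_rot: [-3.136, -0.058, -0.016]
ft_force: [1.3, 1.3, 0.1]
opening: 0.69
finger_force: 54.2
```

Run:
```python
from h import *
c,s=np.cos(-.034),np.sin(-.034)
x,y=-9,24
go((527.3+c*x-s*y,-75.5+s*x+c*y,80),-.034)
```

```text
turn 0.071 shift [-1.000e-01  3.877e+02 -3.140e+01] yaw now 0.037 pos [532.7 336.5  50.6]
```

>>> creep_tool --plan '[[[0, 0, 0], 0.071, 0.6], [[0, 20, 0], 0, 0.6], [[0, 36, 0], 0, 0.6], [[0, 36, 0], 0, 0.6], [[0, 36, 0], 0, 0.6], [[0, 36, 0], 0, 0.6], [[0, 36, 0], 0, 0.6], [[0, 36, 0], 0, 0.6], [[0, 36, 0], 0, 0.6], [[0, 36, 0], 0, 0.6], [[0, 36, 0], 0, 0.6], [[0, 32, 0], 0, 0.6]]'

```text
clock: 12.12
ee_pos: [515.2, -43.4, 43.4]
ee_rot: [3.141, -0.054, 0.001]
ft_force: [0.4, -0.7, -1.5]
opening: 0.685
finger_force: 54.2
```

>>> creep_tool --plan '[[[0, 10, 0], 0, 0.6], [[0, 0, 0], 0, 0.6], [[0, 0, 0], 0, 0.6]]'

```text
clock: 12.37
ee_pos: [515.2, -51.3, 43.2]
ee_rot: [-3.14, 0.056, 0.0]
ft_force: [0.4, 0.6, -1.0]
opening: 0.688
finger_force: 54.3
```

Run:
```python
from h import *
c,s=np.cos(-.034),np.sin(-.034)
x,y=-9,24
go((527.3+c*x-s*y,-75.5+s*x+c*y,24-35.3),-.034)
for n in("wrist","scene"):
    f=arm.grab_frame(n); np.save(n+"7.npy",f,allow_pickle=True); cv2.imwrite(f"pics/{n}7.png",f["frame"][:,:,::-1])
f=np.load("wrist7.npy",allow_pickle=True).item(); p=pose()[0]
im=f["frame"]; V=im.max(2).astype(int)
# plate front edge: dark plate on light; look along column through expected front end
q=proj(f,[p+[60,g,47.3] for g in(-20,-10,10,20)]); print(q.round(1).tolist())
for u,v in q: 
    col=V[:,int(u)]; d=np.diff(col); r=int(v); print(int(u),[ (i,int(d[i])) for i in range(max(r-25,0),r+25) if abs(d[i])>20])
```

```text
turn -0.002 shift [ 3.9 -0.2 54.5] yaw now -0.036 pos [515.2 -51.3  43.2]
[[362.0, 132.6], [337.8, 133.4], [289.5, 135.3], [265.5, 136.2]]
361 [(122, 56), (123, 59), (128, -35), (129, -48), (131, -30), (132, -54)]
337 [(121, 45), (122, 71), (131, -40), (132, -104), (133, -43)]
289 [(132, -38)]
265 [(132, -36), (145, 30), (155, -38), (156, -23)]
```

>>> creep_tool --plan '[[[4, 0, 15], 0, 0.6], [[0, 0, 18], 0, 0.6], [[0, 0, 12], 0, 0.6], [[0, 0, 5], 0, 0.6], [[0, 0, 0], 0, 0.6], [[0, 0, 0], 0, 0.6]]' --only "pos|ft"

```text
ee_pos: [519.3, -50.9, -6.8]
ft_force: [0.3, -0.8, -1.5]
```

>>> creep_tool --plan '[[[0, 0, 2], 0, 0.6], [[0, 0, 0], 0, 0.6], [[0, 0, 0], 0, 0.6]]' --only "pos|ft"

```text
ee_pos: [520.0, -51.6, -8.0]
ft_force: [-0.0, -0.3, -1.4]
```

>>> creep_tool --plan '[[[0, 0, 1.5], 0, 0.6], [[0, 0, 0], 0, 0.6], [[0, 0, 0], 0, 0.6]]' --only "pos|ft"

```text
ee_pos: [519.4, -51.6, -10.2]
ft_force: [-0.8, 0.2, -0.8]
```

>>> creep_tool --plan '[[[0, 0, 1], 0, 0.6], [[0, 0, 0], 0, 0.6], [[0, 0, 0], 0, 0.6]]' --only "pos|ft"

```text
ee_pos: [519.5, -51.5, -11.2]
ft_force: [0.4, 0.1, -1.7]
```

>>> creep_tool --plan '[[[0, 0, 1], 0, 0.6], [[0, 0, 0], 0, 0.6], [[0, 0, 0], 0, 0.6]]' --only "pos|ft"

```text
ee_pos: [520.0, -51.7, -11.3]
ft_force: [-3.4, 1.0, 5.2]
```

>>> creep_tool --plan '[[[0, 0, 1], 0, 0.6], [[0, 0, 0], 0, 0.6], [[0, 0, 0], 0, 0.6]]' --only "pos|ft"

```text
ee_pos: [520.6, -51.7, -11.3]
ft_force: [-4.1, 0.5, 10.1]
```

>>> creep_tool --plan '[[[0, 0, -1.5], 0, 0.6], [[0, 0, 0], 0, 0.8], [[0, 0, 0], 0, 0.8], [[0, 0, 0], 0, 0.8], [[0, 0, -8], 0, 0.8], [[0, 0, -15], 0, 0.8], [[0, 0, -25], 0, 1], [[0, 0, -25], 0, 1], [[0, 0, -25], 0, 1], [[0, 0, 0], 0, 1], [[0, 0, 0], 0, 1]]'

```text
clock: 15.13
ee_pos: [521.0, -51.9, 88.7]
ee_rot: [3.14, -0.054, 0.007]
ft_force: [-0.1, 0.3, -1.4]
opening: 1.003
finger_force: 0.0
```

Run:
```python
from h import *
f=arm.grab_frame("wrist"); np.save("w8.npy",f,allow_pickle=True); cv2.imwrite("pics/w8.png",f["frame"][:,:,::-1])
go((482,172.5,60),-.276)
```

```text
turn 0.242 shift [ -97.3 -205.3   26.7] yaw now -0.034 pos [519.7 -51.6  86.8]
```

>>> creep_tool --plan '[[[0, 0, 0], 0.121, 1], [[0, 0, 0], 0.121, 1], [[-16, -34, 0], 0, 1], [[-16, -34, 0], 0, 1], [[-16, -34, 5], 0, 1], [[-16, -34, 10], 0, 1], [[-16, -34, 10], 0, 1], [[-17, -35, 2], 0, 1], [[0, 0, 0], 0, 1], [[0, 0, 0], 0, 1]]'

```text
clock: 16.02
ee_pos: [479.8, 173.6, 57.0]
ee_rot: [3.111, -0.426, -0.006]
ft_force: [0.6, -0.5, 0.6]
opening: 1.001
finger_force: 0.0
```

Run:
```python
from h import *
f=arm.grab_frame("wrist"); im=f["frame"]; cv2.imwrite("pics/w9.png",im[:,:,::-1])
H,S,V=cv2.split(cv2.cvtColor(im,cv2.COLOR_RGB2HSV))
c,s=np.cos(-.276),np.sin(-.276)
q=proj(f,[(482+c*x-s*y,172.5+s*x+c*y,12) for x in(60,-60) for y in(30,-30)]);print(q.round().tolist())
m=np.zeros_like(V); x0,y0=np.maximum(q.min(0)-15,0).astype(int);x1,y1=(q.max(0)+15).astype(int)
m[y0:y1,x0:x1]=((S<45)&(V>70))[y0:y1,x0:x1]*255; m=cv2.morphologyEx(m,cv2.MORPH_CLOSE,np.ones((7,7)))
C=max(cv2.findContours(m,0,1)[0],key=cv2.contourArea)[:,0]
r=cv2.minAreaRect(ray(f,C,12)[:,:2].astype(np.float32)); print(r,cv2.boundingRect(C))
go((482,172.5,-34),-.276)
```

```text
[[279.0, 123.0], [365.0, 123.0], [284.0, 275.0], [358.0, 275.0]]
((482.048095703125, 173.63607788085938), (61.1900749206543, 121.29993438720703), 73.86026763916016) (279, 122, 86, 155)
turn 0.002 shift [ 1.6 -0.6 91.6] yaw now -0.274 pos [480.6 172.5  57.6]
```

>>> creep_tool --plan '[[[1.5, -1, 20], 0.006, 1], [[0, 0, 25], 0, 1], [[0, 0, 25], 0, 1], [[0, 0, 15], 0, 1], [[0, 0, 6], 0, 1], [[0, 0, 0], 0, 1], [[0, 0, 0], 0, 1]]' --squeeze 50 --only "pos|ft"

```text
ee_pos: [484.2, 171.9, -31.5]
ft_force: [0.5, 0.3, 0.4]
```

>>> creep_tool --plan '[[[0, 0, 0.5], 0, 0.85], [[0, 0, 0], 0, 0.6], [[0, 0, 0], 0, 0.6], [[0, 0, 0], 0, 0.6], [[0, 0, 0], 0, 0.6], [[0, 0, 0], 0, 0.6], [[0, 0, 0], 0, 0.6]]'

```text
clock: 17.23
ee_pos: [485.4, 172.9, -30.4]
ee_rot: [-3.11, 0.441, -0.005]
ft_force: [-0.5, -0.1, 6.2]
opening: 0.678
finger_force: 54.4
```

>>> creep_tool --plan '[[[0, 0, -4], 0, 0.6], [[0, 0, -4], 0, 0.6], [[0, 0, 0], 0, 0.6], [[0, 0, 0], 0, 0.6]]' --only "pos|ft|op|fin"

```text
ee_pos: [483.4, 172.8, -24.3]
ft_force: [-0.4, -0.6, -2.1]
opening: 0.681
finger_force: 54.1
```

Run:
```python
from h import *
f=arm.grab_frame("wrist"); im=f["frame"]; cv2.imwrite("pics/w10.png",im[:,:,::-1])
H,S,V=cv2.split(cv2.cvtColor(im,cv2.COLOR_RGB2HSV)); p,M,y=pose(); print(p,y)
m=((S<45)&(V>70)).astype(np.uint8)*255; m[:,:150]=0;m[:,490:]=0;m[:60]=0
m=cv2.morphologyEx(m,cv2.MORPH_CLOSE,np.ones((7,7)))
C=max(cv2.findContours(m,0,1)[0],key=cv2.contourArea)[:,0]; print(cv2.boundingRect(C))
for z in(12,16,20,24): print(z,cv2.minAreaRect(ray(f,C,z)[:,:2].astype(np.float32)))
```

```text
[483.27234449 172.71552954 -24.57135185] -0.2821034520012968
(225, 138, 191, 200)
12 ((487.8445739746094, 172.3721923828125), (96.88201904296875, 106.46025848388672), 73.77095031738281)
16 ((489.57965087890625, 171.86087036132812), (94.0952377319336, 103.39798736572266), 73.77094268798828)
20 ((491.3146667480469, 171.34950256347656), (91.3084487915039, 100.33568572998047), 73.77093505859375)
24 ((493.0496520996094, 170.83819580078125), (88.52169036865234, 97.27338409423828), 73.77091217041016)
```

View pics/w10.png

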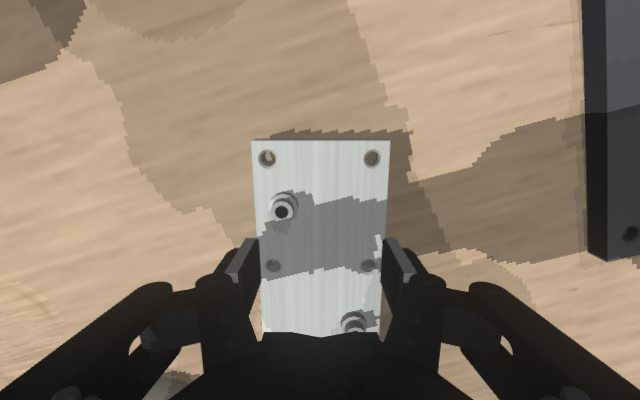

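Ported plate is gripped squarely (front edge row 140, columns 251-390, mid holes row 265), the port stubs clear of the fingers. Carry on.

>>> creep_tool --plan '[[[0, 0, -10], 0, 0.6], [[0, 0, -20], 0, 0.6], [[0, 0, -25], 0, 0.6], [[0, 0, -20], 0, 0.6], [[0, 0, 0], -0.124, 0.6], [[0, 0, 0], -0.124, 0.6], [[0, 0, 0], 0, 0.6]]' --only "pos|ft|op|fin"

```text
ee_pos: [484.0, 172.8, 51.8]
ft_force: [-0.0, 0.1, -1.9]
opening: 0.681
finger_force: 54.3
```

Run:
```python
from h import *
c,s=np.cos(-.034),np.sin(-.034)
x,y=-9,24
go((527.3+c*x-s*y,-75.5+s*x+c*y,50),-.034)
```

```text
turn 0.002 shift [ 42.7 222.7   1.8] yaw now -0.032 pos [484.  172.8  51.8]
```

>>> creep_tool --plan '[[[4, 22, 0], 0, 0.6], [[7, 36, 0], 0, 0.6], [[7, 36, 0], 0, 0.6], [[7, 36, 0], 0, 0.6], [[7, 36, 0], 0, 0.6], [[7, 36, 0], 0, 0.6], [[4, 21, 0], 0, 0.6], [[0, 0, 8], 0, 0.6], [[0, 0, 12], 0, 0.6], [[0, 0, 14], 0, 0.6], [[0, 0, 6], 0, 0.6], [[0, 0, 0], 0, 0.6]]' --only "pos|ft|op|fin"

```text
ee_pos: [516.3, -49.9, 7.6]
ft_force: [-0.7, 0.4, -2.2]
opening: 0.683
finger_force: 54.5
```

>>> creep_tool --plan '[[[0, 0, 3], 0, 0.6], [[0, 0, 0], 0, 0.6], [[0, 0, 0], 0, 0.6]]' --only "pos|ft"

```text
ee_pos: [519.4, -51.2, 8.2]
ft_force: [-0.1, 0.1, -1.9]
```

>>> creep_tool --plan '[[[0, 0, 1], 0, 0.6], [[0, 0, 0], 0, 0.6], [[0, 0, 0], 0, 0.6]]' --only "pos|ft"

```text
ee_pos: [519.4, -51.6, 7.1]
ft_force: [-0.9, 0.6, -2.4]
```

>>> creep_tool --plan '[[[0, 0, 1], 0, 0.6], [[0, 0, 0], 0, 0.6], [[0, 0, 0], 0, 0.6]]' --only "pos|ft"

```text
ee_pos: [519.0, -51.6, 5.7]
ft_force: [-0.6, -0.6, -2.0]
```

>>> creep_tool --plan '[[[0, 0, 1], 0, 0.6], [[0, 0, 0], 0, 0.6], [[0, 0, 0], 0, 0.6]]' --only "pos|ft"

```text
ee_pos: [519.6, -51.7, 5.6]
ft_force: [-1.5, 0.3, 4.8]
```

>>> creep_tool --plan '[[[0, 0, 1], 0, 0.6], [[0, 0, 0], 0, 0.6], [[0, 0, 0], 0, 0.6]]' --only "pos|ft"

```text
ee_pos: [520.2, -51.8, 5.6]
ft_force: [-3.4, 0.1, 8.7]
```

>>> creep_tool --plan '[[[0, 0, -2.5], 0, 0.6], [[0, 0, 0], 0, 0.8], [[0, 0, 0], 0, 0.8], [[0, 0, 0], 0, 0.8], [[0, 0, -8], 0, 0.8], [[0, 0, -15], 0, 0.8], [[0, 0, -20], -0.121, 0.85], [[0, 0, -20], -0.121, 0.85], [[0, 0, -15], -0.121, 0.85], [[0, 0, 0], -0.121, 0.85], [[0, 0, 0], -0.121, 0.85], [[0, 0, 0], -0.121, 0.85]]'

```text
clock: 21.45
ee_pos: [519.5, -51.7, 85.4]
ee_rot: [2.951, 1.074, 0.002]
ft_force: [-1.4, -0.4, 0.7]
opening: 0.85
finger_force: 0.0
```

>>> creep_tool --plan '[[[0, 0, 0], -0.121, 0.85], [[0, 0, 0], -0.121, 0.85], [[0, 0, 0], -0.121, 0.85], [[0, 0, 0], -0.121, 0.85], [[0, 0, 0], -0.121, 0.85], [[0, 0, 0], -0.121, 0.85], [[0, 0, 0], -0.119, 0.85], [[0, 0, 0], 0, 0.85], [[0, 0, 0], 0, 0.85]]'

```text
clock: 22.2
ee_pos: [519.2, -51.6, 84.6]
ee_rot: [2.262, 2.18, 0.0]
ft_force: [0.2, 0.7, -0.9]
opening: 0.844
finger_force: 0.0
```

```bash
python3 - <<'E'
from h import *
c,s=np.cos(-.034),np.sin(-.034)
x,y=-8,84
go((527.3+c*x-s*y,-75.5+s*x+c*y,-26.5),1.537)
E
```

```text
turn -0.003 shift [ 60.4   0.9 111.1] yaw now 1.534 pos [519.2 -51.6  84.6]
```

>>> creep_tool --plan '[[[30, 0, 0], -0.003, 0.85], [[32, 0, 0], 0, 0.85], [[0, 0, 20], 0, 0.85], [[0, 0, 30], 0, 0.85], [[0, 0, 30], 0, 0.85], [[0, 0, 20], 0, 0.85], [[0, 0, 6], 0, 0.85], [[0, 0, 0], 0, 0.85], [[0, 0, 0], 0, 0.85]]' --only "pos|ft"

```text
ee_pos: [521.8, 10.3, -20.9]
ft_force: [1.5, 0.4, 0.5]
```

>>> creep_tool --plan '[[[0, 0, 2], 0, 0.85], [[0, 0, 0], 0, 0.85]]' --only "pos|ft"

```text
ee_pos: [522.7, 10.1, -22.0]
ft_force: [0.8, -0.8, 1.2]
```

>>> creep_tool --plan '[[[0, 0, 2], 0, 0.85], [[0, 0, 0], 0, 0.85]]' --only "pos|ft"

```text
ee_pos: [521.7, 10.3, -25.1]
ft_force: [-0.8, 0.3, 0.3]
```

>>> creep_tool --plan '[[[0, 0, 2], 0, 0.85], [[0, 0, 0], 0, 0.85]]' --only "pos|ft"

```text
ee_pos: [521.0, 10.4, -27.9]
ft_force: [-0.2, 0.6, -0.3]
```

>>> creep_tool --plan '[[[0, 0, 1.5], 0, 0.85], [[0, 0, 0], 0, 0.85]]' --only "pos|ft"

```text
ee_pos: [521.4, 10.3, -28.5]
ft_force: [-2.2, 0.5, 5.9]
```

>>> creep_tool --plan '[[[0, 0, 1.5], 0, 0.85], [[0, 0, 0], 0, 0.85]]' --only "pos|ft"

```text
ee_pos: [521.6, 10.3, -28.5]
ft_force: [-8.1, 0.0, 14.9]
```

>>> creep_tool --plan '[[[0, 0, -5], 0, 0.85], [[-8, 0, 0], 0, 0.85], [[-6, 0, 0], 0, 0.85], [[-5, 0, 0], 0, 0.85], [[-4, 0, 0], 0, 0.85], [[-4, 0, 0], 0, 0.85], [[-4, 0, 0], 0, 0.85], [[-4, 0, 0], 0, 0.85], [[-4, 0, 0], 0, 0.85], [[0, 0, 0], 0, 0.85], [[0, 0, 0], 0, 0.85]]' --only "pos|ft"

```text
ee_pos: [520.0, -29.1, -25.7]
ft_force: [-0.9, 0.5, 0.3]
```

>>> creep_tool --plan '[[[-2, 0, 0], 0, 0.85], [[0, 0, 0], 0, 0.85], [[0, 0, 0], 0, 0.85]]' --only "pos|ft"

```text
ee_pos: [519.9, -30.7, -25.7]
ft_force: [0.2, -0.1, -0.4]
```

>>> creep_tool --plan '[[[-2, 0, 0], 0, 0.85], [[0, 0, 0], 0, 0.85], [[0, 0, 0], 0, 0.85]]' --only "pos|ft"

```text
ee_pos: [519.7, -32.5, -25.7]
ft_force: [-0.4, 1.9, 0.6]
```

>>> creep_tool --plan '[[[-1.5, 0, 0], 0, 0.85], [[0, 0, 0], 0, 0.85], [[0, 0, 0], 0, 0.85]]' --only "pos|ft"

```text
ee_pos: [519.8, -32.8, -25.7]
ft_force: [0.8, 6.6, 1.2]
```

>>> creep_tool --plan '[[[-1.5, 0, 0], 0, 0.85], [[0, 0, 0], 0, 0.85], [[0, 0, 0], 0, 0.85]]' --only "pos|ft"

```text
ee_pos: [519.9, -32.7, -25.6]
ft_force: [1.5, 12.8, 1.2]
```

>>> creep_tool --plan '[[[-1.5, 0, 0], 0, 0.85], [[0, 0, 0], 0, 0.85], [[0, 0, 0], 0, 0.85]]' --only "pos|ft"

```text
ee_pos: [519.9, -32.6, -25.7]
ft_force: [1.5, 18.3, 3.2]
```

>>> creep_tool --plan '[[[8, 0, 0], 0, 0.85], [[10, 0, -15], 0, 0.85], [[0, 0, -35], 0, 0.85], [[-5, -20, -35], 0.121, 0.3], [[0, -30, 0], 0.121, 0.3], [[0, -20, 0], 0.121, 0.3], [[0, 0, 0], 0.121, 0.3], [[0, 0, 0], 0.121, 0.3], [[0, 0, 0], 0.121, 0.3], [[0, 0, 0], 0.121, 0.3], [[0, 0, 0], 0.121, 0.3], [[0, 0, 0], 0.121, 0.3]]'

```text
clock: 26.95
ee_pos: [451.1, -14.0, 59.3]
ee_rot: [3.063, 0.693, 0.0]
ft_force: [0.4, -0.7, 0.4]
opening: 0.3
finger_force: 0.0
```

>>> creep_tool --plan '[[[0, 0, 0], 0.121, 0.3], [[0, 0, 0], 0.121, 0.3], [[0, 0, 0], 0.121, 0.3], [[0, 0, 0], 0.119, 0.3], [[0, 0, 0], 0, 0.3], [[0, 0, 0], 0, 0.3]]'

```text
clock: 27.45
ee_pos: [451.1, -13.9, 59.2]
ee_rot: [3.141, -0.044, 0.0]
ft_force: [-0.5, 0.8, 0.1]
opening: 0.299
finger_force: 0.0
```

Run:
```python
from h import *
c,s=np.cos(-.034),np.sin(-.034)
x,y=-86,0
go((527.3+c*x-s*y,-75.5+s*x+c*y,-10),-.034)
f=arm.grab_frame("wrist"); np.save("w11.npy",f,allow_pickle=True); cv2.imwrite("pics/w11.png",f["frame"][:,:,::-1])
im=f["frame"];H,S,V=cv2.split(cv2.cvtColor(im,cv2.COLOR_RGB2HSV))
for (lx,z) in((0,48),(-30,48)):  # scan rows of plate across y at given jig x
    L=[(527.3+c*lx-s*t,-75.5+s*lx+c*t,z) for t in np.arange(-50,60,1.)]
    q=proj(f,L); ok=[(0<=u<640 and 0<=v<400) for u,v in q]
    print(lx,[int(V[int(v),int(u)]) if o else -1 for (u,v),o in zip(q,ok)])
```

```text
turn 0.006 shift [-7.8 59.  69.3] yaw now -0.028 pos [451.1 -13.9  59.2]
0 [210, 208, 207, 143, 144, 144, 143, 144, 144, 144, 142, 136, 177, 202, 204, 205, 206, 205, 206, 206, 160, 204, 230, 229, 230, 229, 231, 227, 229, 229, 232, 229, 229, 231, 230, 228, 231, 231, 228, 229, 231, 232, 233, 230, 229, 230, 231, 231, 231, 231, 229, 231, 231, 233, 233, 232, 230, 232, 231, 231, 224, 214, 212, 215, 215, 215, 217, 216, 217, 215, 210, 211, 211, 216, 215, 212, 211, 215, 216, 216, 214, 187, 149, 99, 46, 131, 109, 86, 85, 84, 85, 83, 84, 84, 83, 83, 83, 83, 82, 88, 88, 88, 87, 88, 83, 83, 82, 81, 82, 82]
-30 [212, 211, 146, 145, 145, 144, 145, 145, 147, 147, 146, 146, 167, 210, 205, 207, 207, 202, 203, 143, 147, 161, 230, 231, 230, 230, 230, 231, 231, 230, 233, 231, 230, 231, 231, 229, 231, 231, 229, 229, 232, 233, 233, 230, 231, 231, 231, 231, 231, 231, 230, 231, 231, 232, 233, 231, 230, 233, 233, 232, 233, 233, 231, 232, 232, 232, 232, 232, 232, 232, 223, 216, 210, 214, 211, 213, 210, 212, 214, 215, 217, 198, 133, 116, 49, 126, 112, 88, 87, 86, 95, 99, 100, 98, 98, 98, 97, 89, 84, 84, 86, 89, 90, 89, 88, 89, 87, 88, 88, 101]
```

>>> creep_tool --plan '[[[-4, 29, 0], 0.006, 0.3], [[-4, 30, 0], 0, 0.3], [[0, 0, 20], 0, 0.3], [[0, 0, 25], 0, 0.3], [[0, 0, 17], 0, 0.3], [[0, 0, 5], 0, 0.3], [[0, 0, 0], 0, 0.3], [[0, 0, 0], 0, 0.3]]' --only "pos|ft"

```text
ee_pos: [441.5, -72.3, -7.3]
ft_force: [0.7, -0.4, 0.9]
```

>>> creep_tool --plan '[[[0, 0, 2], 0, 0.3], [[0, 0, 0], 0, 0.3]]' --only "pos|ft"

```text
ee_pos: [442.2, -72.5, -8.6]
ft_force: [0.3, 0.1, -0.3]
```

>>> creep_tool --plan '[[[0, 0, 2], 0, 0.3], [[0, 0, 0], 0, 0.3]]' --only "pos|ft"

```text
ee_pos: [441.5, -72.3, -11.4]
ft_force: [0.5, 0.0, 0.2]
```

>>> creep_tool --plan '[[[0, 0, 2], 0, 0.3], [[0, 0, 0], 0, 0.3]]' --only "pos|ft"

```text
ee_pos: [441.0, -72.2, -13.9]
ft_force: [0.3, -0.8, -0.1]
```

>>> creep_tool --plan '[[[0, 0, 2], 0, 0.3], [[0, 0, 0], 0, 0.3]]' --only "pos|ft"

```text
ee_pos: [440.8, -72.2, -16.1]
ft_force: [-0.3, -0.0, 0.2]
```

>>> creep_tool --plan '[[[0, 0, 2], 0, 0.3], [[0, 0, 0], 0, 0.3]]' --only "pos|ft"

```text
ee_pos: [440.8, -72.2, -18.2]
ft_force: [-0.4, 0.7, 0.5]
```

>>> creep_tool --plan '[[[0, 0, 1.5], 0, 0.3], [[0, 0, 0], 0, 0.3]]' --only "pos|ft"

```text
ee_pos: [440.9, -72.2, -19.5]
ft_force: [0.4, 0.6, 0.1]
```

>>> creep_tool --plan '[[[0, 0, 1.5], 0, 0.3], [[0, 0, 0], 0, 0.3]]' --only "pos|ft"

```text
ee_pos: [441.4, -72.3, -20.1]
ft_force: [-2.2, 0.3, 4.6]
```

>>> creep_tool --plan '[[[0, 0, -4], 0, 0.3], [[3, 0, 0], 0, 0.3], [[3, 0, 0], 0, 0.3], [[3, 0, 0], 0, 0.3], [[2, 0, 0], 0, 0.3], [[0, 0, 0], 0, 0.3], [[0, 0, 0], 0, 0.3]]' --only "pos|ft"

```text
ee_pos: [452.3, -72.6, -16.9]
ft_force: [0.7, 0.2, -0.1]
```

>>> creep_tool --plan '[[[1.5, 0, 0], 0, 0.3], [[0, 0, 0], 0, 0.3], [[0, 0, 0], 0, 0.3]]' --only "pos|ft"

```text
ee_pos: [453.4, -72.7, -17.0]
ft_force: [-1.1, -0.5, -0.6]
```

>>> creep_tool --plan '[[[1.5, 0, 0], 0, 0.3], [[0, 0, 0], 0, 0.3], [[0, 0, 0], 0, 0.3]]' --only "pos|ft"

```text
ee_pos: [455.1, -72.7, -16.9]
ft_force: [-1.2, 0.8, -0.2]
```

>>> creep_tool --plan '[[[1.5, 0, 0], 0, 0.3], [[0, 0, 0], 0, 0.3], [[0, 0, 0], 0, 0.3]]' --only "pos|ft"

```text
ee_pos: [456.3, -72.8, -16.9]
ft_force: [-2.6, -0.3, 0.0]
```

>>> creep_tool --plan '[[[1.5, 0, 0], 0, 0.3], [[0, 0, 0], 0, 0.3], [[0, 0, 0], 0, 0.3]]' --only "pos|ft"

```text
ee_pos: [456.8, -72.8, -17.0]
ft_force: [-7.0, 0.3, 3.7]
```

>>> creep_tool --plan '[[[1.5, 0, 0], 0, 0.3], [[0, 0, 0], 0, 0.3], [[0, 0, 0], 0, 0.3]]' --only "pos|ft"

```text
ee_pos: [456.6, -72.7, -17.5]
ft_force: [-11.9, 0.1, 7.1]
```

>>> creep_tool --plan '[[[1.5, 0, 0], 0, 0.3], [[0, 0, 0], 0, 0.3], [[0, 0, 0], 0, 0.3]]' --only "pos|ft"

```text
ee_pos: [456.4, -72.6, -17.9]
ft_force: [-17.6, -0.5, 10.8]
```

>>> creep_tool --plan '[[[-6, 0, 0], 0, 0.3], [[-15, 0, -5], 0, 0.3], [[-30, 0, -30], 0, 0.3], [[-40, 0, -40], 0, 0], [[-10, 0, -30], 0, 0], [[0, 0, 0], 0, 0], [[0, 0, 0], 0, 0]]'

```text
clock: 32.0
ee_pos: [373.6, -70.6, 80.3]
ee_rot: [3.138, -0.059, 0.013]
ft_force: [-0.1, 0.1, -0.2]
opening: 0.002
finger_force: 0.0
```

Run:
```python
from h import *
f=arm.grab_frame("wrist"); np.save("w12.npy",f,allow_pickle=True); cv2.imwrite("pics/w12.png",f["frame"][:,:,::-1])
im=f["frame"];V=im.max(2); c,s=np.cos(-.034),np.sin(-.034)
print(f["xyz"])
W=lambda x,y,z:(527.3+c*x-s*y,-75.5+s*x+c*y,z)
print("expected end-face edges (as x at z48):",[ (round(float((ray(f,proj(f,[W(-60,0,z)]),48)[0][0]-527.3)),1)) for z in(48,36,24,12)])
for ly in(-20,0,20):
    q=proj(f,[W(t,ly,48) for t in np.arange(-85,-45,1.)]); print("y",ly,[int(V[int(v),int(u)]) if 0<=u<640 and 0<=v<400 else -1 for u,v in q])
for lx in(-40,-10,30):
    q=proj(f,[W(lx,t,48) for t in np.arange(-50,50,1.)]); print("x",lx,[int(V[int(v),int(u)]) if 0<=u<640 and 0<=v<400 else -1 for u,v in q])
go(W(170,0,170),-.034+np.pi/2)
```

```text
[439.43273665 -72.22396237 256.27026638]
expected end-face edges (as x at z48): [-60.0, -61.5, -62.8, -64.1]
y -20 [101, 101, 103, 102, 102, 100, 97, 97, 92, 87, 88, 86, 86, 86, 87, 86, 86, 88, 87, 87, 87, 86, 73, 51, 45, 72, 198, 212, 213, 207, 182, 86, 79, 65, 44, 72, 74, 124, 201, 227]
y 0 [91, 91, 88, 89, 88, 87, 88, 88, 88, 89, 89, 88, 89, 89, 89, 89, 89, 88, 89, 90, 89, 77, 73, 60, 45, 73, 132, 208, 209, 209, 208, 210, 210, 211, 210, 211, 211, 212, 210, 211]
y 20 [89, 88, 89, 89, 89, 89, 90, 90, 90, 89, 90, 91, 91, 91, 92, 90, 91, 91, 91, 91, 91, 71, 72, 55, 45, 74, 139, 207, 208, 208, 209, 210, 209, 210, 211, 211, 210, 210, 211, 207]
x -40 [140, 139, 139, 139, 132, 74, 74, 73, 74, 74, 76, 140, 129, 100, 87, 54, 54, 76, 105, 103, 141, 171, 218, 227, 227, 227, 228, 228, 228, 228, 228, 228, 227, 226, 224, 219, 205, 199, 192, 193, 199, 202, 204, 197, 201, 211, 211, 213, 213, 212, 211, 209, 210, 212, 213, 216, 213, 214, 216, 213, 213, 215, 213, 211, 2
[... 365 characters left out ...]
1, -1, -1, -1, -1, -1, -1, -1, -1, -1, -1, -1, -1, -1, -1, -1, -1, -1, -1, -1, -1, -1, -1, -1, -1, -1, -1, -1, -1, -1, -1, -1, -1, -1, -1, -1, -1, -1, -1, -1, -1, -1, -1, -1, -1, -1, -1, -1, -1, -1, -1]
x 30 [-1, -1, -1, -1, -1, -1, -1, -1, -1, -1, -1, -1, -1, -1, -1, -1, -1, -1, -1, -1, -1, -1, -1, -1, -1, -1, -1, -1, -1, -1, -1, -1, -1, -1, -1, -1, -1, -1, -1, -1, -1, -1, -1, -1, -1, -1, -1, -1, -1, -1, -1, -1, -1, -1, -1, -1, -1, -1, -1, -1, -1, -1, -1, -1, -1, -1, -1, -1, -1, -1, -1, -1, -1, -1, -1, -1, -1, -1, -1, -1, -1, -1, -1, -1, -1, -1, -1, -1, -1, -1, -1, -1, -1, -1, -1, -1, -1, -1, -1, -1]
turn -1.574 shift [-2.000e-01  3.253e+02 -9.000e+01] yaw now -0.037 pos [372.5 -70.1  78.5]
```

>>> creep_tool --plan '[[[0, 0, -35], 0, 0], [[0, 0, -40], 0, 0], [[0, 0, -40], 0, 0], [[20, 0, -25], 0, 0], [[35, 0, 0], 0, 0], [[35, 0, 0], 0, 0], [[35, 0, 0], 0, 0], [[35, 0, 0], 0, 0], [[35, 0, 0], 0, 0], [[35, 0, 0], 0, 0], [[35, 0, 0], 0, 0], [[35, 0, 0], 0, 0]]' --only "pos|ft"

```text
ee_pos: [672.8, -80.4, 213.7]
ft_force: [0.8, 0.0, 1.2]
```

>>> creep_tool --plan '[[[35, 0, 0], 0, 0], [[0, 0, 0], 0, 0], [[0, 0, 0], 0, 0]]' --only "pos|ft"

```text
ee_pos: [706.6, -81.7, 212.0]
ft_force: [-0.0, -0.3, -0.1]
```

Run:
```python
from h import *
c,s=np.cos(-.034),np.sin(-.034); W=lambda x,y,z:(528+c*x-s*y,-75+s*x+c*y,z)
go(W(180,0,155),-.034)
f=arm.grab_frame("scene"); im=f["frame"]; cv2.imwrite("pics/s13.png",im[:,:,::-1])
# grip bar pixel from both fixed cameras at the start
g=np.load("top0.npy",allow_pickle=True).item()
print("bar from top0 at z=205:",ray(g,[(670/4.5+195,88/4.5+140)],205)[0], "model 1.88:",W(96-130*np.cos(1.88),0,205))
```

```text
turn -0.003 shift [ 1.6 -0.6 57. ] yaw now -0.037 pos [706.6 -81.7 212. ]
bar from top0 at z=205: [667.83821765 -81.15549116 205.        ] model 1.88: (np.float64(663.4806766706508), np.float64(-79.60811880544122), 205)
```

>>> creep_tool --plan '[[[0, 0, 20], 0, 0], [[0, 0, 25], 0, 0], [[0, 0, 15], 0, 0], [[0, 0, 0], 0, 0], [[-6, 0, 0], 0, 0], [[-6, 0, 0], 0, 0], [[-6, 0, 0], 0, 0], [[-6, 0, 0], 0, 0], [[-6, 0, 0], 0, 0], [[-6, 0, 0], 0, 0]]' --only "pos|ft"

```text
ee_pos: [670.2, -80.9, 158.9]
ft_force: [2.1, -0.8, 1.3]
```

>>> creep_tool --plan '[[[-6, 0, 0], 0, 0], [[-6, 0, 0], 0, 0], [[-6, 0, 0], 0, 0], [[-6, 0, 0], 0, 0], [[-6, 0, 0], 0, 0], [[-6, 0, 0], 0, 0]]' --only "pos|ft"

```text
ee_pos: [633.0, -79.4, 156.7]
ft_force: [0.3, -0.5, 0.1]
```

>>> creep_tool --plan '[[[-6, 0, 0], 0, 0], [[-6, 0, 0], 0, 0], [[-6, 0, 0], 0, 0], [[-6, 0, 0], 0, 0], [[-6, 0, 0], 0, 0], [[0, 0, 0], 0, 0]]' --only "pos|ft"

```text
ee_pos: [602.9, -78.2, 157.1]
ft_force: [0.7, 1.1, 0.6]
```

>>> creep_tool --plan '[[[-6, 0, 0], 0, 0], [[-6, 0, 0], 0, 0], [[0, 0, 0], 0, 0], [[0, 0, 0], 0, 0], [[0, 0, 0], 0, 0], [[0, 0, 0], 0, 0], [[0, 0, 0], 0, 0], [[0, 0, 0], 0, 0], [[0, 0, 0], 0, 0], [[0, 0, 0], 0, 0], [[0, 0, 0], 0, 0], [[0, 0, 0], 0, 0]]' --only "pos|ft|clo"

```text
clock: 36.18
ee_pos: [592.1, -77.9, 157.1]
ft_force: [-0.4, -1.0, 0.7]
```

>>> creep_tool --plan '[[[0, 0, -20], 0, 0], [[0, 0, -35], 0, 0], [[0, 0, -35], 0, 0], [[0, 0, 0], 0, 0], [[0, 0, 0], 0, 0], [[0, 0, 0], 0, 0], [[0, 0, 0], 0, 0], [[0, 0, 0], 0, 0], [[0, 0, 0], 0, 0], [[0, 0, 0], 0, 0], [[0, 0, 0], 0, 0], [[0, 0, 0], 0, 0]]' --only "clo"

```text
clock: 37.18
```

>>> creep_tool --plan '[[[0, 0, 0], 0, 0], [[0, 0, 0], 0, 0], [[0, 0, 0], 0, 0], [[0, 0, 0], 0, 0], [[0, 0, 0], 0, 0], [[0, 0, 0], 0, 0], [[0, 0, 0], 0, 0], [[0, 0, 0], 0, 0], [[0, 0, 0], 0, 0], [[0, 0, 0], 0, 0], [[0, 0, 0], 0, 0], [[0, 0, 0], 0, 0]]' --only "clo"

```text
clock: 38.18
```

Run:
```python
from h import *
c,s=np.cos(-.034),np.sin(-.034); W=lambda x,y,z:(528.3+c*x-s*y,-74.8+s*x+c*y,z)
f=arm.grab_frame("wrist"); np.save("w14.npy",f,allow_pickle=True); cv2.imwrite("pics/w14.png",f["frame"][:,:,::-1]); V=f["frame"].max(2)
def scan(L): 
    return [int(V[int(v),int(u)]) if 0<=u<640 and 0<=v<400 else -1 for u,v in proj(f,L)]
# level arm: grip bar at jig x -34, z 78, y +-26, 20 thick ; bar along x
print("bar y", scan([W(-34,t,88) for t in np.arange(-45,46,2.)]))
print("bar x", scan([W(t,18,88) for t in np.arange(-70,0,2.)]))
for z in(84,):print("arm y at x30",scan([W(40,t,z) for t in np.arange(-20,21,1.)]))
print("upright bar",[scan([W(96-130*np.cos(a),t,78+130*np.sin(a)) for t in(-20,0,20)]) for a in(1.9,1.6,1.2,.8,.4)], proj(f,[W(-34,0,88),W(96,0,78)]))
```

```text
bar y [129, 113, 110, 110, 70, 44, 45, 45, 45, 42, 43, 44, 48, 72, 79, 78, 79, 80, 78, 79, 50, 36, 34, 35, 35, 70, 80, 78, 79, 78, 79, 80, 56, 40, 41, 52, 53, 52, 52, 52, 53, 95, 103, 104, 104, 103]
bar x [29, 30, 31, 29, 31, 30, 31, 32, 31, 30, 33, 32, 71, 78, 78, 79, 78, 78, 79, 80, 71, 73, 60, 57, 54, 51, 46, 179, 214, 183, 185, 190, 190, 190, 190]
arm y at x30 [162, 165, 165, 166, 166, 166, 164, 166, 219, 228, 229, 230, 230, 228, 177, 159, 201, 211, 213, 213, 214, 212, 210, 213, 214, 205, 167, 167, 127, 111, 115, 107, 133, 176, 176, 151, 142, 157, 183, 191, 220]
upright bar [[184, 183, 182], [106, 213, 81], [151, 113, 103], [38, 34, 34], [36, 31, 33]] [[320.44033272 257.65494285]
 [319.93642548 148.19833836]]
```

>>> creep_tool --plan '[[[0, 0, -35], 0, 0], [[0, -38, -20], 0, 0], [[0, -38, 0], 0, 0], [[0, -38, 0], 0, 0], [[0, -38, 0], 0, 0], [[0, -38, 0], 0, 0], [[0, -38, 0], 0, 0], [[0, -38, 0], 0, 0], [[0, -38, 0], 0, 0], [[0, 0, 0], 0, 0], [[0, 0, 0], 0, 0]]' --only "pos|ft|clo"

```text
clock: 39.15
ee_pos: [602.9, 226.7, 301.2]
ft_force: [-0.3, -0.1, 1.1]
```

Run:
```python
from h import *
c,s=np.cos(-.034),np.sin(-.034); W=lambda x,y,z:(528.3+c*x-s*y,-74.8+s*x+c*y,z)
for n in("wrist","top","scene"):
    f=arm.grab_frame(n); np.save(n+"15.npy",f,allow_pickle=True); cv2.imwrite(f"pics/{n}15.png",f["frame"][:,:,::-1]); V=f["frame"].max(2)
    def scan(L): return [int(V[int(v),int(u)]) if 0<=u<640 and 0<=v<400 else -1 for u,v in proj(f,L)]
    print(n,"bar y", scan([W(-34,t,88) for t in np.arange(-45,46,3.)]))
    print("along x (y=0,z=84)", scan([W(t,0,84) for t in np.arange(-80,110,5.)]))
    print("x at y18",scan([W(t,18,88) for t in np.arange(-75,20,3.)]))
    print("back-tipped",scan([W(96-130*np.cos(1.88),t,203) for t in(-20,0,20)]))
    if n!="wrist":
        b=np.load(n+"0.npy",allow_pickle=True).item()["frame"].max(2).astype(int); d=(abs(V.astype(int)-b)>40).astype(np.uint8)
        x,y=proj(f,[W(20,0,60)])[0].astype(int); print("diff map"); 
        for r in d[y-32:y+32:2,x-40:x+40:2]: print("".join(".#"[k] for k in r))
```

```text
wrist bar y [211, 213, 212, 215, 216, 218, 216, 139, 93, 94, 94, 94, 94, 95, 96, 95, 95, 95, 95, 95, 96, 97, 95, 96, 83, 66, 62, 99, 222, 226, 221]
along x (y=0,z=84) [207, 208, 217, 213, 212, 190, 213, 226, 91, 95, 85, 199, 199, 197, 148, 97, 96, 85, 186, 198, 198, 135, 138, 136, 137, 139, 139, 138, 140, 140, 139, 140, 139, 140, 140, 140, 207, 58]
x at y18 [211, 218, 211, 218, 216, 194, 108, 99, 99, 93, 78, 221, 83, 95, 97, 95, 86, 75, 70, 72, 85, 148, 212, 180, 211, 151, 100, 116, 95, 60, 109, 229]
back-tipped [-1, -1, -1]
top bar y [46, 63, 63, 104, 100, 90, 76, 61, 57, 56, 57, 59, 58, 60, 59, 59, 59, 60, 59, 59, 59, 59, 65, 91, 113, 86, 60, 57, 59, 59, 60]
along x (y=0,z=84) [60, 58, 63, 132, 141, 142, 134, 63, 53, 59, 65, 120, 126, 123, 108, 63, 67, 85, 122, 125, 126, 96, 89, 90, 89, 86, 87, 86, 85, 86, 91, 90, 90, 90, 90, 99, 101, 74]
x at y18 [59, 60, 77, 113, 127, 123, 130, 140, 128, 88, 57, 57, 56, 58, 59, 70, 98, 121, 128, 131, 130, 121, 137, 137, 140, 140, 141, 142, 140, 133, 118, 111]
back-tipped [131,
[... 2513 characters left out ...]
###
..............#...###..#....#####.######
.............###.####..#########.......#
............##...#####....#####.........
...........##.###.#..##########.........
...........##..##......##.####...#......
..........#....#..........#....###......
..........#..######...........###.......
..........#...#########.......##.#......
..........#..##.#########.......##......
.............#############.....####.....
................###################.....
..................#####..#########......
.....................####...#####.......
.......................######.##........
..........................#####.........
............................###.........
........................................
```

>>> creep_tool --plan '[[[0, 0, 0], 0, 0], [[0, 0, 0], 0, 0], [[0, 0, 0], 0, 0], [[0, 0, 0], 0, 0], [[0, 0, 0], 0, 0], [[0, 0, 0], 0, 0], [[0, 0, 0], 0, 0], [[0, 0, 0], 0, 0], [[0, 0, 0], 0, 0], [[0, 0, 0], 0, 0], [[0, 0, 0], 0, 0], [[0, 0, 0], 0, 0]]' --only "clo"

```text
clock: 40.3
```

>>> creep_tool --plan '[[[0, 0, 0], 0, 0], [[0, 0, 0], 0, 0], [[0, 0, 0], 0, 0], [[0, 0, 0], 0, 0], [[0, 0, 0], 0, 0], [[0, 0, 0], 0, 0], [[0, 0, 0], 0, 0], [[0, 0, 0], 0, 0], [[0, 0, 0], 0, 0], [[0, 0, 0], 0, 0], [[0, 0, 0], 0, 0], [[0, 0, 0], 0, 0]]' --only "clo"

```text
clock: 41.3
```

Run:
```python
from h import *
c,s=np.cos(-.034),np.sin(-.034); W=lambda x,y,z:(528.3+c*x-s*y,-74.8+s*x+c*y,z)
f=arm.grab_frame("wrist"); V=f["frame"].max(2)
def scan(L): return [int(V[int(v),int(u)]) if 0<=u<640 and 0<=v<400 else -1 for u,v in proj(f,L)]
for x in(-50,20,50): print("x",x,"y20..50",scan([W(x,t,48) for t in np.arange(20,50,1.)]))
for y in(-10,10,25): print("y",y,"x-70..-50",scan([W(t,y,48) for t in np.arange(-72,-48,1.)]))
print("bar x", scan([W(t,18,88) for t in np.arange(-60,-15,3.)]))
```

```text
x -50 y20..50 [219, 197, 197, 183, 187, 187, 213, 223, 223, 209, 160, 160, 133, 133, 131, 131, 131, 111, 66, 66, 46, 45, 45, 46, 100, 100, 101, 96, 96, 95]
x 20 y20..50 [220, 220, 221, 221, 221, 225, 230, 230, 230, 203, 203, 149, 130, 130, 130, 131, 131, 106, 61, 61, 39, 39, 39, 40, 94, 94, 125, 131, 131, 130]
x 50 y20..50 [118, 88, 76, 76, 78, 91, 91, 129, 149, 149, 118, 75, 75, 70, 71, 92, 92, 76, 41, 41, 36, 35, 35, 36, 99, 99, 127, 130, 130, 130]
y -10 x-70..-50 [98, 98, 100, 100, 100, 100, 100, 99, 99, 98, 98, 194, 144, 144, 81, 81, 87, 93, 93, 97, 95, 95, 95, 95]
y 10 x-70..-50 [99, 96, 95, 95, 95, 95, 96, 93, 93, 98, 98, 190, 221, 221, 222, 222, 222, 221, 221, 199, 199, 180, 157, 157]
y 25 x-70..-50 [96, 97, 96, 96, 95, 95, 95, 96, 96, 105, 105, 189, 220, 220, 202, 202, 128, 89, 89, 107, 107, 116, 187, 187]
bar x [192, 113, 100, 98, 98, 92, 142, 87, 96, 95, 93, 82, 68, 60, 77]
```

```bash
python3 -c "
from bench import arm
print(arm.close_job())"
```

```text
the job is handed in; nothing more can be done
None
```

I handed the job in at about 41 s: the three plates are stacked in order and pushed hard against both fences, and the hold-down arm was then tipped onto the stack. The last camera check showed the plate edges flush and parallel and the arm down, but the judge's result was not shown and I could not measure the pad force.

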